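Unnest lacquer bowls onto their drying boards

ROBOT

A 6-joint arm with a two-finger parallel gripper is mounted at the origin on the work surface. World frame = base frame: x ahead of the robot, y to its left, z up, the work surface at z = 0. Lengths are in m, angles in degrees, forces in N, time in s.
With the tool pointing down it reaches from about 0.25 to 0.775 m from the base axis. Payload 4 kg.
Tool frame: the origin (TCP) lies on the centre line of the jaws, within the pads' length; the fingertips stand 17 mm ahead of it and the grasp point (between the pads) lies 2 mm behind it; z points along the fingers, y is the line along which they close (so a half turn about z gives the same grasp; the last joint's range is limited). The gripper opens to 85 mm and grips with 20 to 120 N. Pads are 22 mm wide; open, the fingers measure 114 mm over their backs; the gripper's body (76 mm by 85 mm) begins 54 mm behind the grasp point. The pads swing forward as they close: fully open they stand 13 mm farther back than shut.
Start: joints at [-82.282, 4.996, 78.535, -0, 96.463, -5.907], TCP at [0.13, -0.535, 0.223] pointing down, gripper open.
Joint ranges: [-177.83, 177.83], [-43.37, 116.18], [15.69, 146.23], [-61.86, 241.86], [9.47, 152.12], [-147.06, 147.06]. Speed limits (degrees/s): [159.86, 159.86, 180, 180, 180, 180].

INTERFACE

Orientations are given as a 3x3 rotation matrix whose columns are the frame's x, y, z axes.
In Python, from cell import r gives the robot as it stands. The module is installed in compiled form; this text tells all that it offers. Calls block until the motion is done:
- r.reach(position, orientation): joint-space move of the TCP to a pose.
- r.move_linear(position, max_speed=0.15, frame=None, stop_force=None): straight line of the TCP; frame=None keeps the orientation; max_speed is the mean speed in m/s. With stop_force (N) it stops when the force on the tool has changed by that much, and returns True; else False.
- r.move_joints(angles): joint-space move.
- r.open_gripper() and r.gripper_close(strength=None): open the fingers fully, or close them until they stop; strength is the grip in N (None keeps the last).
- r.sleep(seconds).
- r.solve_ik(position, orientation): joint angles nearest the present ones, or None.
- r.get_obs(): the state.
- r.read_camera(name): name is "scene" or "top"; returns the picture (420x560x3 uint8, red, green, blue); there is no depth.
- r.camera_info(name): a dict with "fx", "fy", "cx", "cy" (pixels), "R" (3x3) and "t" (3): a world point X has camera coordinates R X + t. Camera axes: x right, y down, z forward; pixel columns grow to the right and rows downward; lengths in m; the calibration is good to about 2 mm. A picture is of the moment at which its call begins. camera_info takes no time and is no camera call.
A pose or a line that the arm cannot do raises r.PlanningError and nothing moves.
- r.job_done(): hands the job in; it is judged then, once.
The state is a dict: "time": time; "q": joint angles; "qd": joint speeds; "tau": joint torques, N m; "position": TCP position; "eef_rot": TCP orientation; "wrist_force": force on the tool from outside, world axes, zero at the start; "wrist_torque": the same for the moment, N m; "gripper_width": finger opening in m; "grasp_force": force on a finger pad.
Only numpy, scipy, OpenCV 4.12 (cv2) and the standard library are available. Lean on these libraries where they do the work, as an engineer would, in place of code of your own. Each camera call takes 0.05 s, during which the arm holds its last target. There are 200 camera calls.

TASK

The undercoated bowls have come out of storage in two nests, rim down, the larger over the smaller. Take both nests apart and stand every bowl rim down on the drying board that already carries a bowl of its size, in one row down the middle of the board, wholly on the board and with a clear gap to the other bowls. Set them down gently without dropping or tipping any, and leave the bowls already on the boards and everything else on the bench where it is.

Things in the scene. Friction and masses are not known exactly. Their poses are not given: they have to be found in the camera images.
- large_a_mid (a point): Centre, half-way up, of a large wooden bowl, matt iron-red, rim down, foot up (its z up): 94 mm across the rim, 66 mm high; its foot on top is a round disc 49 mm across, 14 mm high; wall 4 mm. At the start: upper bowl of nest a, over medium_a. It rests loosely on the foot of medium_a (3 mm play), its rim 10 mm higher than that one's. 0.08 to 0.16 kg.
- medium_a_mid (a point): Centre, half-way up, of a medium wooden bowl, matt iron-red, rim down, foot up (its z up): 80 mm across the rim, 57 mm high; its foot on top is a round disc 42 mm across, 13 mm high; wall 4 mm. At the start: lower bowl of nest a, under large_a, rim on the bench. 0.06 to 0.11 kg.
- medium_b_mid (a point): Centre, half-way up, of a medium wooden bowl, matt iron-red, rim down, foot up (its z up): 80 mm across the rim, 57 mm high; its foot on top is a round disc 42 mm across, 13 mm high; wall 4 mm. At the start: upper bowl of nest b, over small_b. It rests loosely on the foot of small_b (3 mm play), its rim 9 mm higher than that one's. 0.06 to 0.11 kg.
- small_b_mid (a point): Centre, half-way up, of a small wooden bowl, matt iron-red, rim down, foot up (its z up): 66 mm across the rim, 48 mm high; its foot on top is a round disc 35 mm across, 12 mm high; wall 4 mm. At the start: lower bowl of nest b, under medium_b, rim on the bench. 0.04 to 0.08 kg.
- board_large_top (a point): Centre of the upper face of the drying board on which one large bowl (row_large) stands already; one (large_a) more to come. Fixed, 360 mm long (its x), 116 mm wide (its y), 12 mm thick; upper face 30 mm above the bench, z up. Three like boards lie side by side, 125 mm apart, in any order.
- row_large_mid (a point): Centre, half-way up, of the large bowl (sizes and look as the other large bowls) that already stands rim down on its board, on the board's centre line; stays where it is.
- board_medium_top (a point): Centre of the upper face of the drying board on which one medium bowl (row_medium) stands already; two (medium_a, medium_b) more to come. Fixed, 360 mm long (its x), 116 mm wide (its y), 12 mm thick; upper face 30 mm above the bench, z up. Three like boards lie side by side, 125 mm apart, in any order.
- row_medium_mid (a point): Centre, half-way up, of the medium bowl (sizes and look as the other medium bowls) that already stands rim down on its board, on the board's centre line; stays where it is.
- board_small_top (a point): Centre of the upper face of the drying board on which one small bowl (row_small) stands already; one (small_b) more to come. Fixed, 360 mm long (its x), 116 mm wide (its y), 12 mm thick; upper face 30 mm above the bench, z up. Three like boards lie side by side, 125 mm apart, in any order.
- row_small_mid (a point): Centre, half-way up, of the small bowl (sizes and look as the other small bowls) that already stands rim down on its board, on the board's centre line; stays where it is.
- tin: Closed steel lacquer tin with a paper band, 78 mm across, 120 mm high; bystander. Origin at the centre of its underside.
- porcelain_bowls: Two white porcelain bowls, one in the other, as one piece, 100 mm across, 66 mm high; bystander. Origin at the centre of the underside.
- jar: Amber glass jar with a black lid, 65 mm across, 100 mm high; bystander. Origin at the centre of its underside.
- brush_pot: Terracotta pot 68 mm across and 82 mm high with three flat brushes standing in it to 165 mm; bystander near the back. Origin at the centre of its underside.
- flat_brush: Dark flat lacquer brush lying on the bench beyond the boards, 182 x 34 x 9 mm, along its x; bystander. Origin under its middle.
- spatula: Wooden spatula lying on the bench towards the back, 208 x 34 x 6 mm, along its x; bystander. Origin under its middle.
Not all that is in view belongs to the job. Leave any green or yellow look-alike of the part that bears medium_b_mid alone.

How it is judged (in metres and radians):
At the end, for the whole second after the job is handed in: All four nested bowls rest rim down on the board of their size (rim within 4 mm of its face, lean under 0.06 rad), within the board's length, centre within 12 mm of its long centre line, at least 3 mm from the row's other bowls; the three bowls already there moved under 12 mm (x of large_a_mid in the frame of board_large_top between -0.133 and 0.133 m and y of large_a_mid in the frame of board_large_top between -0.012 and 0.012 m and z of large_a_mid in the frame of board_large_top between 0.029 and 0.037 m and angle between each of large_a_mid, medium_a_mid, medium_b_mid, small_b_mid's own z axis and vertical below 0.06 rad and horizontal distance between large_a_mid and row_large_mid above 0.097 m and linear speed of each of large_a, medium_a, medium_b, small_b below 0.02 m/s and x of medium_a_mid in the frame of board_medium_top between -0.14 and 0.14 m and y of medium_a_mid in the frame of board_medium_top between -0.012 and 0.012 m and z of medium_a_mid in the frame of board_medium_top between 0.0245 and 0.0325 m and horizontal distance between each of medium_a_mid, medium_b_mid and row_medium_mid above 0.083 m and x of medium_b_mid in the frame of board_medium_top between -0.14 and 0.14 m and y of medium_b_mid in the frame of board_medium_top between -0.012 and 0.012 m and z of medium_b_mid in the frame of board_medium_top between 0.0245 and 0.0325 m and x of small_b_mid in the frame of board_small_top between -0.147 and 0.147 m and y of small_b_mid in the frame of board_small_top between -0.012 and 0.012 m and z of small_b_mid in the frame of board_small_top between 0.02 and 0.028 m and horizontal distance between small_b_mid and row_small_mid above 0.069 m and horizontal distance between medium_a_mid and medium_b_mid above 0.083 m and distance of each of row_large_mid, row_medium_mid, row_small_mid from where it was at the start of the episode below 0.012 m); the robot touches nothing.
It fails at once if a nested bowl is dropped (falls freely faster than 0.4 m/s, as from 8 mm or more) ((contact force between large_a and the fingers below 0.05 N and linear speed of large_a above 0.4 m/s) or (contact force between medium_a and the fingers below 0.05 N and linear speed of medium_a above 0.4 m/s) or (contact force between medium_b and the fingers below 0.05 N and linear speed of medium_b above 0.4 m/s) or (contact force between small_b and the fingers below 0.05 N and linear speed of small_b above 0.4 m/s)).
It fails at once if a nested bowl is tipped by more than 0.6 rad (angle between any of large_a_mid, medium_a_mid, medium_b_mid, small_b_mid's own z axis and vertical above 0.6 rad).
It fails at once if a bowl that stood in its row already is shifted by more than 12 mm (distance of any of row_large_mid, row_medium_mid, row_small_mid from where it was at the start of the episode above 0.012 m).
It fails at once if a bystander is shifted by more than 15 mm or tipped over (distance of any of tin, porcelain_bowls, jar, brush_pot, flat_brush, spatula from where it was at the start of the episode above 0.015 m or angle between any of tin, porcelain_bowls, jar, brush_pot, flat_brush, spatula's own z axis and vertical above 0.5 rad).
It also fails if it takes over 72 s, if anything falls off the work surface, if the arm or the gripper's body presses on something with over 40 N, if the wrist force passes 120 N, or if a joint passes its speed limit or range.

## Working session

There is one attempt and no reset: what is moved stays moved. The work goes in short steps, each a Python script; the robot and the scene stay as the last script left them, time stands still between calls to the robot, and variables do not carry over. Pictures are saved under pics/ and viewed, at most 10 in all, crops included, and the job is handed in when it is done.

```bash
mkdir -p pics
python3 - <<'E'
from cell import r
import cv2, numpy as np
for n in ("scene","top"):
    im=r.read_camera(n); cv2.imwrite(f"pics/{n}0.png",im[:,:,::-1]); i=r.camera_info(n)
    print(n,i["fx"],i["fy"],i["cx"],i["cy"],np.round(i["R"],3).tolist(),np.round(i["t"],3).tolist(), np.round(-np.array(i["R"]).T@i["t"],3))
o=r.get_obs();print(o["time"],o["gripper_width"],o["position"],np.round(o["eef_rot"],3).tolist())
E
```

```text
scene 395.00008254188515 395.00008254188515 278.9518473106988 206.08541711728157 [[0.052, 0.999, 0.007], [0.594, -0.025, -0.804], [-0.803, 0.046, -0.595]] [0.067, -0.26, 1.465] [ 1.327 -0.14   0.662]
top 417.6567610205018 417.6567610205018 278.10306227532965 212.755051321309 [[0.028, -1.0, 0.012], [-0.998, -0.029, -0.062], [0.063, -0.01, -0.998]] [-0.111, 0.528, 1.042] [ 0.464 -0.086  1.074]
0.1 0.08512175553213733 [ 0.12948534 -0.53405566  0.22152083] [[0.972, 0.236, -0.0], [0.236, -0.972, 0.002], [0.0, -0.002, -1.0]]
```

View pics/top0.png

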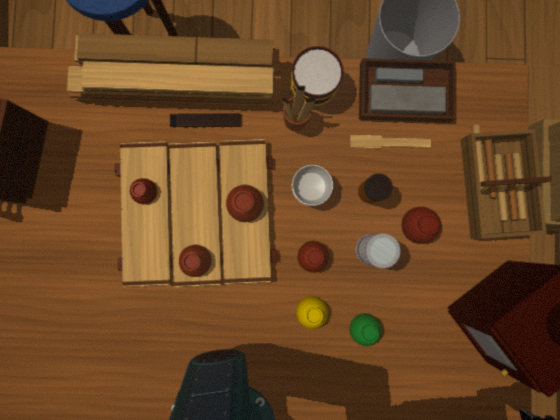

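View pics/scene0.png

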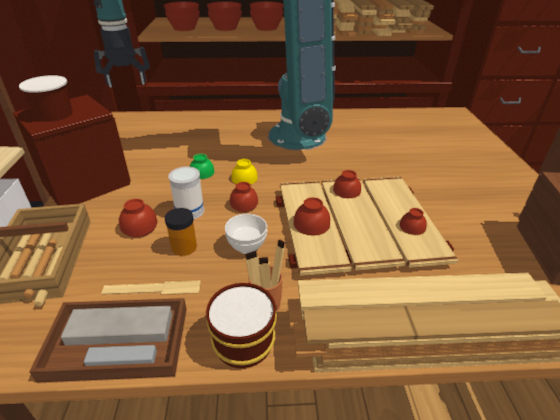

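The top view shows the red bowls. The nest candidates off the boards are (421,225), which is the larger, so nest a, and (313,257), nest b. The row bowls are at (143,191) small, (194,261) medium and (244,203) large. The yellow (312,313) and green (366,330) bowls are look-alikes to leave alone. I'll measure these and confirm them in an enlarged crop.

```bash
cat > h.py <<'E'
from cell import r
import cv2, numpy as np
def ray(n,uv,z):
    i=r.camera_info(n);R=np.array(i["R"]);c=-R.T@np.array(i["t"])
    d=R.T@np.array([(uv[0]-i["cx"])/i["fx"],(uv[1]-i["cy"])/i["fy"],1]);return c+d*(z-c[2])/d[2]
def proj(n,X):
    i=r.camera_info(n);p=np.array(i["R"])@np.array(X)+np.array(i["t"])
    return np.array([i["fx"]*p[0]/p[2]+i["cx"],i["fy"]*p[1]/p[2]+i["cy"]])
def redmask(im):
    h=cv2.cvtColor(im,cv2.COLOR_RGB2HSV).astype(int)
    m=(((h[...,0]<6)|(h[...,0]>172))&(h[...,1]>140)&(h[...,2]>40)).astype(np.uint8)
    return cv2.morphologyEx(m,cv2.MORPH_OPEN,np.ones((3,3),np.uint8))
def blobs(n,im):
    out=[]
    for c in cv2.findContours(redmask(im),cv2.RETR_EXTERNAL,cv2.CHAIN_APPROX_NONE)[0]:
        if 250<cv2.contourArea(c)<2500: out.append((cv2.minEnclosingCircle(c),cv2.contourArea(c),cv2.boundingRect(c)))
    return out
E
python3 - <<'E'
from h import *
im=cv2.cvtColor(cv2.imread("pics/top0.png"),4)
for b in blobs("top",im):
    (u,v),rad=b[0]; p=ray("top",(u,v),.03); q=ray("top",(u+rad,v),.03)
    print("top",np.round((u,v,rad),1),b[1],"at z.03",np.round(p[:2],3),"diam",round(2*np.linalg.norm(p-q),3))
s=cv2.cvtColor(cv2.imread("pics/scene0.png"),4)
for b in blobs("scene",s): print("scene",np.round(b[0][0],1),b[1],b[2])
# wood boards outline
g=cv2.cvtColor(im,cv2.COLOR_RGB2HSV)
m=cv2.inRange(g,(12,60,110),(28,200,255)); m[:135]=0;m[290:]=0;m[:,275:]=0;m[:,:110]=0
for c in cv2.findContours(m,cv2.RETR_EXTERNAL,cv2.CHAIN_APPROX_NONE)[0]:
    if cv2.contourArea(c)>2000:
        bx=cv2.boxPoints(cv2.minAreaRect(c)); P=np.array([ray("top",p,.03) for p in bx])
        print("board",bx.round(1).tolist(),"c",P.mean(0).round(4)[:2],"sides",np.linalg.norm(P[0]-P[1]).round(3),np.linalg.norm(P[1]-P[2]).round(3),P[:,:2].round(3).tolist())
tiles=[cv2.resize(im[v-27:v+27,u-27:u+27],(260,260),interpolation=cv2.INTER_CUBIC) for u,v in((421,225),(313,257),(244,203),(194,261),(143,191),(366,330))]
o=np.vstack([np.hstack(tiles[:3]),np.hstack(tiles[3:])])
cv2.imwrite("pics/crop1.png",cv2.convertScaleAbs(o[:,:,::-1],alpha=1.8))
E
```

```text
scene [413.4 221.7] 360.5 (401, 209, 24, 25)
scene [311.6 219.6] 680.5 (294, 204, 36, 31)
scene [137.5 221.6] 671.0 (120, 204, 37, 33)
scene [243.1 197.3] 406.5 (231, 184, 26, 27)
scene [347.3 184.7] 413.0 (334, 172, 26, 26)
scene [266.  12.] 736.5 (250, 1, 33, 29)
scene [224.   12.4] 754.5 (207, 1, 35, 29)
scene [181.3  12.7] 747.0 (164, 1, 35, 29)
board [[167.8000030517578, 147.39999389648438], [215.3000030517578, 145.60000610351562], [220.5, 280.29998779296875], [173.10000610351562, 282.20001220703125]] c [0.5228 0.1134] sides 0.119 0.338 [[0.687, 0.186], [0.695, 0.067], [0.358, 0.042], [0.351, 0.158]]
board [[218.5, 144.89999389648438], [265.79998779296875, 143.1999969482422], [270.3999938964844, 277.5], [223.10000610351562, 279.1000061035156]] c [ 0.5331 -0.0119] sides 0.12 0.337 [[0.697, 0.059], [0.705, -0.06], [0.369, -0.082], [0.361, 0.035]]
board [[110.0, 289.0], [110.0, 135.0], [274.0, 135.0], [274.0, 289.0]] c [0.5278 0.1186] sides 0.385 0.414 [[0.33, 0.313], [0.714, 0.333], [0.727, -0.08], [0.341, -0.091]]
```

View pics/crop1.png

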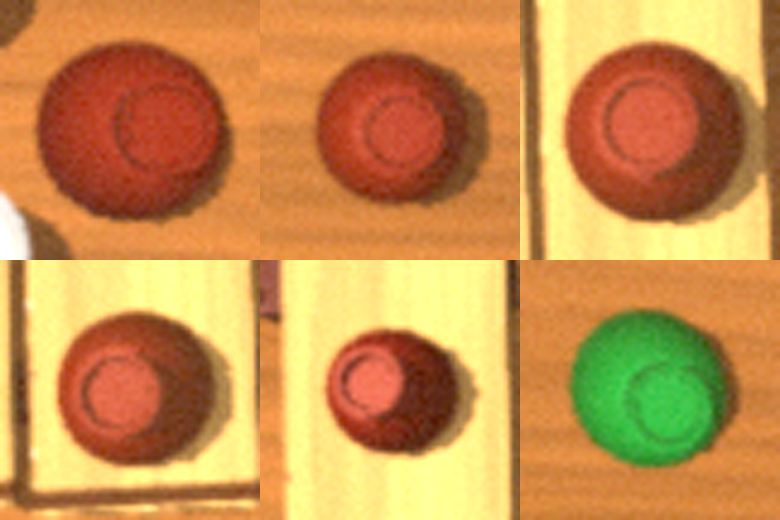

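The crop shows two red nests with clear foot rings: nest a's foot at pixel (427.7,223.8), nest b's at (315.5,256.8). Both have a red rim and foot of the right size, and the green one differs only in colour. Next I'll cast the foot and rim positions and get the board lines from the separators.

Run:
```python
from h import *
im=cv2.cvtColor(cv2.imread("pics/top0.png"),4)
F=dict(na=((427.7,223.8),.076),nb=((315.5,256.8),.066),rl=((244.0,200.5),.096),rm=((191.9,261.0),.087),rs=((139.1,188.9),.078))
# rim circle bottom-left silhouettes (tile px -> image)
S=dict(na=(421,225,(37,41,221),.010,.094),nb=(313,257,(317-260,52,204),.009,.080))
P={k:ray("top",*f) for k,f in F.items()}
for k,p in P.items(): print(k,p.round(4),"range",round(np.hypot(*p[:2]),3),"scene px",proj("scene",p).round(1))
for k,(u,v,(l,t,b),z,d) in S.items():
    s=54/260;L=ray("top",(u-27+l*s-.4,v-27+(t+b)/2*s-.4),z); print(k,"rim check centre",(L+[0,-d/2,0])[:2].round(4), "diam",round(abs(ray("top",(u,v-27+t*s),z)-ray("top",(u,v-27+b*s),z))[0],3))
for n,(u,v) in dict(tin=(383,251),jar=(377,187),porc=(313,186),yellow=(312,313)).items(): print(n,ray("top",(u,v),{'tin':.12,'jar':.1}.get(n,.066)).round(3))
# dark separator columns at several rows
g=cv2.cvtColor(im,cv2.COLOR_RGB2GRAY).astype(float)
bl=cv2.GaussianBlur(g,(1,7),0)
pts=[[],[],[],[]]
for row in range(155,272,6):
    for k,c0 in enumerate((121,169.5,219,268)):
        c=c0+(row-145)*.037; cs=np.arange(int(c)-4,int(c)+6); w=np.clip(np.median(bl[row,cs])-bl[row,cs]-15,0,None)
        if w.sum()>10: pts[k].append(ray("top",((cs*w).sum()/w.sum(),row),.03)[:2])
for k,p in enumerate(pts):
    p=np.array(p)
    if len(p)>5:
        a,b=np.polyfit(p[:,0],p[:,1],1); print("sep",k,len(p),"slope deg",np.degrees(np.arctan(a)).round(2),"y at x=.52",round(a*.52+b,4),"res",np.std(p[:,1]-a*p[:,0]-b).round(4))
```

```text
na [ 0.5109 -0.4556  0.076 ] range 0.685 scene px [134.5 203.6]
nb [ 0.4242 -0.1888  0.066 ] range 0.464 scene px [242.4 185.4]
rl [ 0.5523 -0.0147  0.096 ] range 0.553 scene px [312.2 202.5]
rm [0.4072 0.1033 0.087 ] range 0.42 scene px [348.3 173.2]
rs [0.5744 0.2378 0.078 ] range 0.622 scene px [415.4 211.2]
na rim check centre [ 0.5095 -0.4592] diam 0.096
nb rim check centre [ 0.4222 -0.1887] diam 0.08
tin [ 0.444 -0.337  0.12 ]
jar [ 0.593 -0.326  0.1  ]
porc [ 0.595 -0.179  0.066]
yellow [ 0.291 -0.183  0.066]
sep 0 20 slope deg 4.6 y at x=.52 0.299 res 0.0005
sep 1 20 slope deg 4.14 y at x=.52 0.1752 res 0.0003
sep 2 20 slope deg 4.15 y at x=.52 0.0498 res 0.0004
```

```bash
python3 - <<'E'
from h import *
for p in ((75,199),(127,178)): print("box base",p,ray("scene",p,0).round(3))
def tri(a,b):
    A=[]
    for n,uv in(("scene",a),("top",b)):
        p=ray(n,uv,0);q=ray(n,uv,1);A.append((p,q-p))
    (p,d),(q,e)=A; M=np.array([d,-e]).T; s=np.linalg.lstsq(M,q-p,rcond=None)[0]; return (p+s[0]*d).round(3),np.linalg.norm(p+s[0]*d-q-s[1]*e).round(3)
for a,b in (((113,128),(450,308)),((60,152),(511,262)),((18,150),(511,262))): print(a,b,*tri(a,b))
print(proj("top",[.13,-.535,.22]),proj("scene",[.13,-.535,.22]))
E
python3 -c "
import cv2
a=cv2.imread('pics/top0.png')[220:420,400:560];b=cv2.imread('pics/scene0.png')[0:220,0:200]
cv2.imwrite('pics/c2.png',cv2.convertScaleAbs(__import__('numpy').hstack([cv2.resize(a,(400,500)),cv2.resize(b,(400,500))]),alpha=2.))"
```

```text
box base (75, 199) [ 0.375 -0.672  0.   ]
box base (127, 178) [ 0.268 -0.552  0.   ]
(113, 128) (450, 308) [ 0.341 -0.526  0.202] 0.066
(60, 152) (511, 262) [ 0.436 -0.632  0.185] 0.034
(18, 150) (511, 262) [ 0.465 -0.711  0.207] 0.119
[492.68675935 412.48984462] [128.36509301  92.49774833]
```

View pics/c2.png

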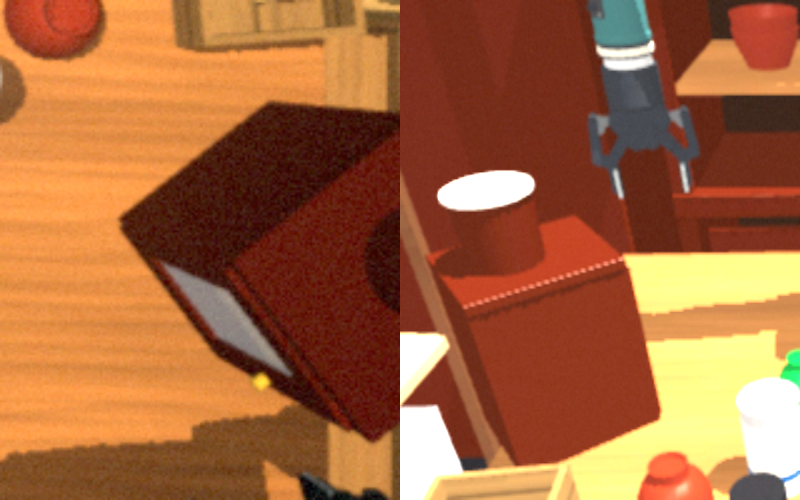

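The crop shows a tall red box (about 0.2 m, tub on top, base corner near (0.27,-0.55)) between the start pose and nest a, so I'll route around it. I'll touch the bench with open fingers to get the true tip length, then pick large_a.

```bash
cat >> h.py <<'E'
a=np.radians(4.15); c,s=np.cos(a),np.sin(a)
O=np.array([[c,s,0],[s,-c,0],[0,0,-1]])
def line(x,y,z,v=.15,f=None): return r.move_linear([x,y,z],max_speed=v,frame=O,stop_force=f)
def st(msg=""):
    o=r.get_obs(); print(msg,"t",round(o["time"],2),"pos",np.round(o["position"],4),"w",round(o["gripper_width"],4),"gf",np.round(o["grasp_force"],1),"F",np.round(o["wrist_force"],1))
E
python3 - <<'E'
from h import *
for p in ((.2,-.42,.3),(.345,-.35,.12),(.5102,-.4574,.09),(.43,-.021,.12),(.632,.119,.12),(.46,.232,.12)):
    q=r.solve_ik(p,O); print(p,None if q is None else np.round(q,0))
r.move_linear([.13,-.45,.30],max_speed=.3)
r.reach([.345,-.35,.07],O); st()
print(line(.345,-.35,.0,.03,3)); st("touch")
E
```

```text
(0.2, -0.42, 0.3) [-72.  -6.  81.  -0. 105.  14.]
(0.345, -0.35, 0.12) [-52.   0.  95.  -0.  85.  34.]
(0.5102, -0.4574, 0.09) [-47.  25.  69.  -0.  86.  39.]
(0.43, -0.021, 0.12) [-10.  -8. 103.  -0.  85.  75.]
(0.632, 0.119, 0.12) [ 6. 19. 74. -0. 87. 91.]
(0.46, 0.232, 0.12) [ 20.   3.  92.  -0.  85. 106.]
 t 1.88 pos [ 0.3449 -0.3511  0.0704] w 0.0857 gf 0.0 F [-0.1  0.6  0.9]
False
touch t 4.37 pos [ 3.451e-01 -3.501e-01  2.000e-04] w 0.0853 gf 0.0 F [ 0.4 -0.   0.4]
```

Run:
```python
from h import *
print(line(.345,-.35,-.015,.03,3)); st("touch")
```

```text
False
touch t 5.02 pos [ 0.345  -0.35   -0.0152] w 0.0853 gf 0.0 F [-0.4  0.4  0.5]
```

Run:
```python
from h import *
im=r.read_camera("scene"); o=r.get_obs(); u,v=proj("scene",o["position"]).astype(int); print(u,v)
q=r.read_camera("top")
a=im[max(v-60,0):v+40,max(u-65,0):u+65]; u,v=proj("top",o["position"]).astype(int); b=q[v-60:v+40,u-65:u+65];print(u,v)
cv2.imwrite("pics/touch.png",cv2.convertScaleAbs(np.hstack([cv2.resize(x,(400,308),interpolation=cv2.INTER_CUBIC) for x in(a,b)])[:,:,::-1],alpha=1.7))
```

```text
190 194
373 287
```

View pics/touch.png

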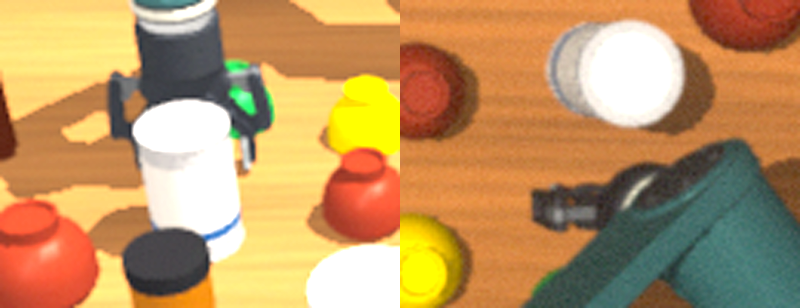

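The scene crop shows the right fingertip (about px 206,189) just above the bench, so there is no contact yet. I'll keep descending under force guard.

Run:
```python
from h import *
for z in (0,.01,.02): print(z,proj("scene",[.348,-.303,z]).round(1))
print(line(.345,-.35,-.035,.03,3)); st("touch")
```

```text
0 [205.5 190.6]
0.01 [205.1 187.8]
0.02 [204.7 185. ]
True
touch t 5.51 pos [ 0.3454 -0.3505 -0.0218] w 0.0856 gf 2.3 F [ 0.2 -0.4  3.7]
```

Run:
```python
from h import *
for x in((.345,-.35+.057,.03),(.345,-.35+.057,.06)): print(proj("top",x).round(1))
line(.345,-.35,.04,.15); r.gripper_close(20); st()
print(line(.345,-.35,.01,.1,3)); print(line(.345,-.35,-.03,.03,3)); st("touch shut")
line(.345,-.35,.04,.15); r.open_gripper(); st()
```

```text
[355.2 289.4]
[357.7 290.9]
 t 6.84 pos [ 0.345  -0.35    0.0401] w -0.0 gf 0.0 F [-0.3 -0.4  0.2]
False
True
touch shut t 8.03 pos [ 0.345  -0.35   -0.0086] w -0.0003 gf 2.3 F [-1.1  0.   5.2]
 t 9.29 pos [ 0.345  -0.35    0.0401] w 0.0856 gf 0.0 F [-0.  -0.4 -0.7]
```

The fingertips sit 8.5 mm behind the reported TCP when shut and 21.5 mm behind when open. The 13 mm swing matches the text, but the tool z is off by 25 mm. I'll use these measured values and check for a lateral offset while hovering over nest a.

Run:
```python
from h import *
line(.345,-.35,.16,.3); r.reach([.5105,-.457,.12],O); line(.5105,-.457,.066,.15); st()
s=r.read_camera("scene"); q=r.read_camera("top"); cv2.imwrite("pics/s1.png",s[:,:,::-1]);cv2.imwrite("pics/t1.png",q[:,:,::-1])
T=[]
for n,im in(("scene",s),("top",q)):
    u,v=proj(n,[.5105,-.457,.08]).astype(int)
    for y in (-.042,.042):
        print(n,"inner pad-tip predicted",proj(n,[.5105,-.457+y,.0875]).round(1))
    T.append(cv2.resize(im[v-40:v+40,u-40:u+40],(400,400),interpolation=cv2.INTER_CUBIC)); print("origin",u-40,v-40)
cv2.imwrite("pics/hov.png",cv2.convertScaleAbs(np.hstack(T)[:,:,::-1],alpha=1.7))
```

```text
t 11.17 pos [ 0.5101 -0.457   0.067 ] w 0.085 gf 0.0 F [0.5 0.9 0.3]
scene inner pad-tip predicted [115.8 200.2]
scene inner pad-tip predicted [150.2 199.3]
origin 93 162
top inner pad-tip predicted [447.7 224.3]
top inner pad-tip predicted [412.5 223.3]
origin 388 183
```

View pics/hov.png

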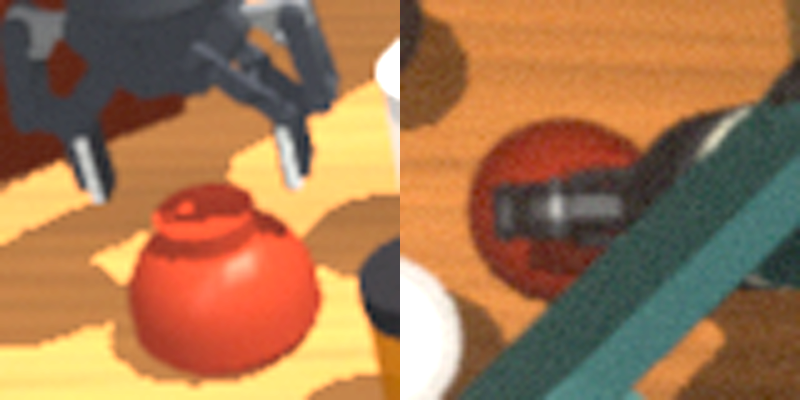

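The hover view shows the fingers straddling the foot symmetrically: tips at scene px (112.6,201.6) and (152.4,199.2), foot centre (133.2,202). There is no lateral tool offset, so I can pick large_a.

```bash
cat >> h.py <<'E'
def pick(x,y,z,foot):
    o=r.get_obs()["position"]
    if np.hypot(o[0]-x,o[1]-y)>.02: line(o[0],o[1],max(o[2],.17),.3); line(x,y,max(o[2],.17),.4)
    line(x,y,z+.03,.25); print("bump",line(x,y,z,.06,6)); r.gripper_close(30); st("grip")
    w=r.get_obs()["gripper_width"]; line(x,y,z+.012,.04); line(x,y,z+.135,.2); st("lifted")
    assert abs(w-foot)<.004 and abs(r.get_obs()["gripper_width"]-foot)<.004
def place(x,y,z):
    line(x,y,r.get_obs()["position"][2],.35); line(x,y,z+.012,.2)
    print("touch",line(x,y,z-.006,.02,3)); st("down"); r.open_gripper(); line(x,y,z+.1,.25); st("released")
E
python3 - <<'E'
from h import *
pick(.509,-.457,.052,.049); place(.43,-.021,.072)
s=r.read_camera("scene"); q=r.read_camera("top"); cv2.imwrite("pics/s2.png",s[:,:,::-1]);cv2.imwrite("pics/t2.png",q[:,:,::-1])
u,v=proj("scene",[.51,-.457,.05]).astype(int)
print([(np.round(b[0][0],1),b[2]) for b in blobs("scene",s)], proj("scene",[.43,-.021,.06]).round(1), proj("scene",[.509,-.457,.03]).round(1))
E
```

```text
bump False
grip t 12.61 pos [ 0.5093 -0.4575  0.053 ] w 0.0474 gf 31.2 F [ 0.5 -0.1  2. ]
lifted t 13.82 pos [ 0.5085 -0.4565  0.1853] w 0.0479 gf 31.1 F [-0.6  0.5 -2.2]
touch True
down t 16.51 pos [ 0.4301 -0.021   0.0728] w 0.0473 gf 31.4 F [-0.3 -0.   3.6]
released t 17.52 pos [ 0.4302 -0.021   0.1725] w 0.0857 gf 0.0 F [-0.3 -0.8 -0.2]
[(array([412.5, 224.3]), (400, 213, 24, 21)), (array([138.8, 224.5]), (124, 212, 31, 24)), (array([243.2, 196.6]), (231, 182, 26, 29)), (array([347.2, 185.6]), (334, 174, 27, 24)), (array([310. , 203.1]), (288, 173, 42, 62)), (array([265.7,  12.3]), (250, 1, 33, 29)), (array([223.8,  12.3]), (207, 1, 35, 29)), (array([181.3,  12.7]), (164, 1, 35, 29))] [303.9 187. ] [137.9 217.6]
```

Run:
```python
from h import *
s=cv2.imread("pics/s2.png");q=cv2.imread("pics/t2.png")
A=cv2.resize(s[150:260,90:290],(400,220),interpolation=2);B=cv2.resize(q[198:252,394:448],(400,400),interpolation=2)
A=cv2.resize(s[150:270,270:440],(400,282),interpolation=2)
C=np.zeros((400,400,3),np.uint8);C[:282]=A
cv2.imwrite("pics/after1.png",cv2.convertScaleAbs(np.hstack([C,B]),alpha=1.8))
```

```text
(no output)
```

View pics/after1.png

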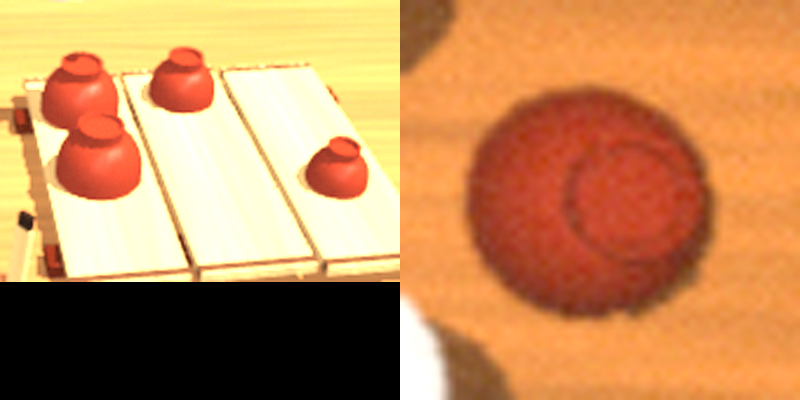

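The large bowl stands upright on the right board. The medium_a foot ring is at top px (425.2,224.8).

Run:
```python
from h import *
print("med_a",ray("top",(425.2,224.8),.057).round(4))
k=2.353
for n,p in dict(large_a=(82,63),row=(100,124)).items(): print(n,ray("scene",(270+p[0]/k-.3,150+p[1]/k-.3),.096).round(4))
# medium: shoulder .044, width42 tip back 8.5+3=11.5
P=ray("top",(425.2,224.8),.057); print(np.hypot(*(P[:2]-[.509,-.457])))
assert np.hypot(*(P[:2]-[.509,-.457]))<.008
x,y=P[:2]; pick(x,y,.044+.0025-.0115,.042)
X=.632; place(X,.1112+(X-.52)*.0726,.035+.030)
```

```text
med_a [ 0.5092 -0.4565  0.057 ]
large_a [ 0.4333 -0.0211  0.096 ]
row [ 0.552  -0.0147  0.096 ]
0.0005290781265701195
bump False
grip t 20.84 pos [ 0.5095 -0.4568  0.0357] w 0.0404 gf 30.5 F [-0.7 -0.7  2.7]
lifted t 22.06 pos [ 0.5086 -0.456   0.1683] w 0.0408 gf 30.4 F [-0.2 -0.1 -1.2]
touch True
down t 25.12 pos [0.632  0.1194 0.0657] w 0.0407 gf 30.7 F [-0.6  0.5  4.6]
released t 26.18 pos [0.6323 0.1194 0.166 ] w 0.085 gf 0.0 F [0.2 0.4 0.1]
```

Run:
```python
from h import *
pick(.4235,-.1888,.044,.042)
X=.5195; place(X,.1112+(X-.52)*.0726,.065)
q=r.read_camera("top");s=r.read_camera("scene");cv2.imwrite("pics/t3.png",q[:,:,::-1]);cv2.imwrite("pics/s3.png",s[:,:,::-1])
B=cv2.resize(q[230:284,286:340],(400,400),interpolation=2);C=np.zeros((400,400,3),np.uint8);C[:282]=cv2.resize(s[150:270,270:440],(400,282),interpolation=2)
cv2.imwrite("pics/after3.png",cv2.convertScaleAbs(np.hstack([C,B])[:,:,::-1],alpha=1.8))
```

```text
bump False
grip t 29.17 pos [ 0.4238 -0.1888  0.0445] w 0.0404 gf 30.2 F [0.2 1.6 2.8]
lifted t 30.38 pos [ 0.4228 -0.1884  0.1776] w 0.0406 gf 30.4 F [ 0.2  0.1 -0.8]
touch True
down t 32.7 pos [0.5195 0.1114 0.0656] w 0.0405 gf 30.7 F [ 0.  -0.2  4. ]
released t 33.76 pos [0.5197 0.1112 0.1657] w 0.0853 gf 0.0 F [-0.4 -0.4  0. ]
```

View pics/after3.png

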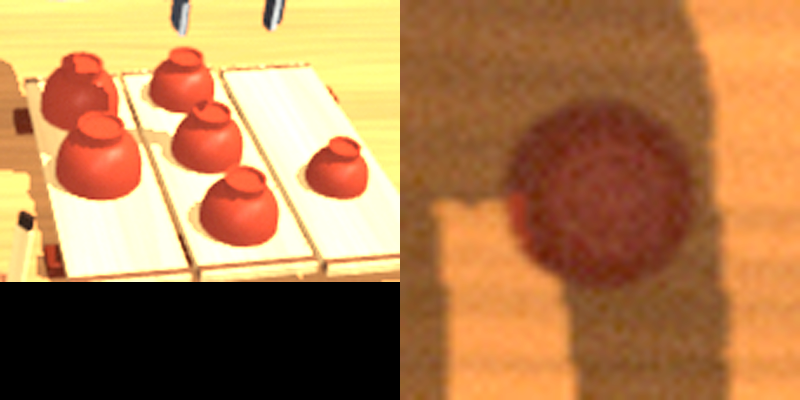

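The three medium bowls stand upright and in line. small_b is in the arm's shadow, with its rim outline centred at top px (312.6,255.6) and about 66 mm across, as expected.

Run:
```python
from h import *
P=ray("top",(312.6,255.6),.008); print(P.round(4))
k=2.353
for n,p in dict(rowm=(185,56),mb=(212,111),ma=(246,178)).items(): print(n,ray("scene",(270+p[0]/k-.3,150+p[1]/k-.3),.087).round(4))
x,y=(P[:2]+[.423,-.1886])/2
assert np.hypot(*(P[:2]-[.423,-.1886]))<.008
pick(x,y,.028,.035)
X=.458; place(X,.2362+(X-.52)*.0726,.058)
line(.35,.05,.25,.3)
r.sleep(.3);q=r.read_camera("top");s=r.read_camera("scene");cv2.imwrite("pics/t4.png",q[:,:,::-1]);cv2.imwrite("pics/s4.png",s[:,:,::-1])
cv2.imwrite("pics/end.png",cv2.convertScaleAbs(np.hstack([cv2.resize(q[130:300,105:285],(400,378),interpolation=2),cv2.resize(s[150:320,270:450],(400,378),interpolation=2)])[:,:,::-1],alpha=1.7))
```

```text
[ 0.4247 -0.1873  0.008 ]
rowm [0.4087 0.1031 0.087 ]
mb [0.521  0.1106 0.087 ]
ma [0.6351 0.1193 0.087 ]
bump False
grip t 36.83 pos [ 0.4241 -0.188   0.0285] w 0.0337 gf 29.7 F [-0.3  1.   3. ]
lifted t 38.04 pos [ 0.4232 -0.1875  0.1616] w 0.0335 gf 29.9 F [-0.8  0.3 -1.3]
touch True
down t 40.62 pos [0.458  0.2318 0.0585] w 0.0332 gf 30.2 F [0.8 0.8 3.6]
released t 41.73 pos [0.4582 0.2318 0.1587] w 0.0852 gf 0.0 F [ 0.6  0.7 -1.5]
```

View pics/end.png

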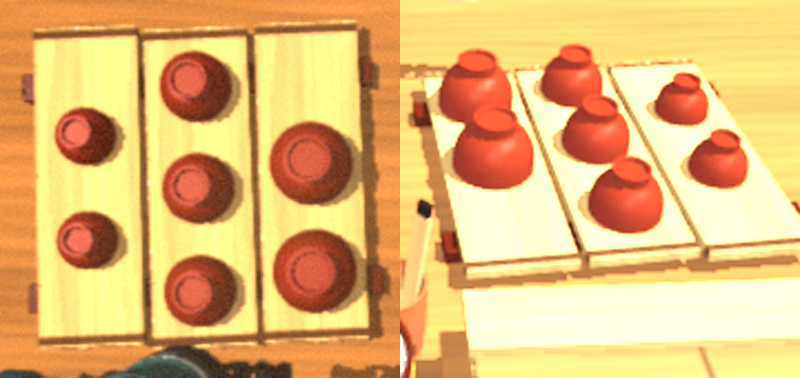

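All seven bowls stand upright in straight, centred rows with clear gaps: small at crop px (86,135) and (87,240), medium at (199,86), (198,188) and (201,290), large at (312,162) and (315,270). I'll hand the job in.

```bash
python3 -c "
from h import *
st(); print(r.job_done())"
```

```text
t 43.04 pos [0.3501 0.0504 0.2496] w 0.0853 gf 0.0 F [-0.1 -0.8  0.1]
the job is handed in; nothing more can be done
None
```

I took both nests apart and stood all four bowls rim down in line on the boards of their size; I handed the job in at 43 s of the 72 s allowed, and no verdict came back.

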